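# Set uncapped specimen pots to dry under the chamber's cover

## Task

Lift the drying chamber's hinged cover gently all the way back onto its stop, take the cap off every specimen pot that has one and set the caps knob up in the cap tray, one to a compartment, and stand all the open pots upright on the chamber floor. When everything is in place, lower the cover gently until it is fully shut on the rim, never letting it drop or slam against either stop. Leave the other things on the bench where they are.

Things in the scene. Friction and masses are not known exactly. Their poses are not given: they have to be found in the camera images.
- chamber: Fixed white drying chamber, open box 160 (its x) x 280 (its y) x 62 mm high, walls 5 mm, steel floor 8 mm above the bench, with a control pod 55 mm wide, 66 mm high on its +y side. Inside 150 x 270 x 54 mm. Origin: centre of the box's underside; x points away from the robot to the far wall, where the cover is hinged; y along the box, z up. Yaw varies.
- cover (a joint): Angle of the chamber's cover, a 0.4 kg framed clear panel 162 x 280 x 10 mm hinged on the far wall's top: 0 = shut on the rim, 1.65 rad = fully open, just past upright, on its back stop, where it stays by itself. Released below about 1.4 rad it falls shut; falling from more than about 5 mm at the handle is a slam. Lifting it takes about 2.5 N at the handle.
- cover_handle (a point): Middle of the cover's handle: a round steel bar 10 mm thick, 100 mm clear length along the chamber's y, 45 mm in front of the cover's front edge (207 mm from the hinge axis; 68 mm above the bench when shut). Can be pinched from above, fingers in front of and behind the bar, at every cover angle; it turns freely in the fingers as the cover swings.
- cover_hinge (a point): Middle of the cover's hinge axis: 81 mm beyond the chamber's centre along its x, 62 mm above the bench; the axis runs along the chamber's y. The open cover stands up from here to 230 mm above the bench, its handle to 275 mm.
- chamber_in (a point): Centre of the chamber's inner floor, 8 mm above the bench.
- cap_tray: Fixed grey cap tray, 130 x 130 x 15 mm high, divided into 2 x 2 square compartments of 59 mm; walls 4 mm, floor 4 mm. Origin: centre of its underside. Each compartment holds one cap standing upright.
- cell0 (a point): Centre of the floor of one cap tray compartment, 4 mm above the bench.
- cell1 (a point): Centre of the floor of one cap tray compartment, 4 mm above the bench.
- cell2 (a point): Centre of the floor of one cap tray compartment, 4 mm above the bench.
- cell3 (a point): Centre of the floor of one cap tray compartment, 4 mm above the bench.
- pot0: Open white specimen pot, outside diameter 40 mm, height 45 mm, wall 3 mm, 90 g (varies), standing upright on the bench, some with a cap lying loosely on them, the others open already. Origin: centre of its underside, z up.
- pot1: Open white specimen pot, outside diameter 40 mm, height 45 mm, wall 3 mm, 90 g (varies), standing upright on the bench, some with a cap lying loosely on them, the others open already. Origin: centre of its underside, z up.
- pot2: Open white specimen pot, outside diameter 40 mm, height 45 mm, wall 3 mm, 90 g (varies), standing upright on the bench, some with a cap lying loosely on them, the others open already. Origin: centre of its underside, z up.
- pot3: Open white specimen pot, outside diameter 40 mm, height 45 mm, wall 3 mm, 90 g (varies), standing upright on the bench, some with a cap lying loosely on them, the others open already. Origin: centre of its underside, z up. Absent (None) in some starts.
- cap0: Aluminium cap, 30 g: plug 28 mm across, 6 mm high below, flange 44 mm across, 6 mm thick, then a round knob 16 mm across, 22 mm high; 34 mm in all. Origin: centre of the plug's underside, z up through the knob. Lies loosely on the pot of its number, flange on the rim, origin 39 mm above the pot's underside. Some caps are absent (None): that pot is open already.
- cap1: Aluminium cap, 30 g: plug 28 mm across, 6 mm high below, flange 44 mm across, 6 mm thick, then a round knob 16 mm across, 22 mm high; 34 mm in all. Origin: centre of the plug's underside, z up through the knob. Lies loosely on the pot of its number, flange on the rim, origin 39 mm above the pot's underside. Some caps are absent (None): that pot is open already.
- cap2: Aluminium cap, 30 g: plug 28 mm across, 6 mm high below, flange 44 mm across, 6 mm thick, then a round knob 16 mm across, 22 mm high; 34 mm in all. Origin: centre of the plug's underside, z up through the knob. Lies loosely on the pot of its number, flange on the rim, origin 39 mm above the pot's underside. Some caps are absent (None): that pot is open already.
- dropper: Bystander, not part of the job: amber dropper bottle, 30 mm across, 65 mm high, upright.
- dish: Bystander, not part of the job: flat closed glass dish, 62 mm across, 14 mm high.
- pen: Bystander, not part of the job: black marker pen, 130 mm long, lying flat.
- slide_box: Bystander, not part of the job: small wooden slide box, 50 x 85 x 30 mm.
- weight: Bystander, not part of the job: brass balance weight, 28 mm across, 42 mm high.
- glasses: Bystander, not part of the job: folded-open spectacles, about 130 mm square and 35 mm high; origin at the middle of the front frame.
Not all that is in view belongs to the job. Leave any blue look-alike of the pot2 alone.

How it is judged:
By the outcome, as a careful person would: the job done as asked, in the order asked, and still so for the second after the job is handed in, with the robot touching nothing.
Of cap0, cap1, cap2, pot3 only 2 to 3 are there at a start; the rules pass over those that are not, and their reading is None.
At some moment in a run one of pot0, pot1, pot2, pot3 may be knocked a few centimetres aside while the robot is not near it.
It also fails if it takes over 210 s, if anything falls off the work surface, if the arm or the gripper's body presses on something with over 40 N, if the wrist force passes 120 N, or if a joint passes its speed limit or range.

## Robot

A 6-joint arm with a two-finger parallel gripper is mounted at the origin on the work surface. World frame = base frame: x ahead of the robot, y to its left, z up, the work surface at z = 0. Lengths are in m, angles in rad, forces in N, time in s.
With the tool pointing down it reaches from about 0.2 to 0.875 m from the base axis. Payload 3.4 kg.
Tool frame: the origin (TCP) lies between the finger pads; the fingertips stand 25 mm ahead of it and the grasp point (between the pads) lies 6 mm ahead of it (r.nose_length is the z of the fingertips in the tool frame, in m); z points along the fingers, y is the line along which they close (so a half turn about z gives the same grasp; the last joint's range is limited). The gripper opens to 94 mm and grips with 3 to 60 N. Pads are 16 mm wide; open, the fingers measure 119 mm over their backs; the gripper's body (75 mm by 177 mm) begins 78 mm behind the grasp point.
Start: joints at [-1.352, 0.276, 1.505, -0, 1.361, -0.121], TCP at [0.192, -0.542, 0.23] pointing down, gripper open.
Joint ranges: [-2.89, 2.89], [-0.75, 2.08], [0.22, 2.7], [-1.18, 4.32], [0.11, 2.71], [-2.7, 2.7]. Speed limits (rad/s): [2.57, 2.57, 3.14, 3.14, 3.14, 3.14].

## Interface

Orientations are given as a unit quaternion [w, x, y, z].
In Python, from plant import r, gripper_to, inverse_kinematics, vision, models, telemetry gives the robot as it stands. Calls block until the motion is done:
- r.move_to(position, orientation): joint-space move of the TCP to a pose.
- r.move_l(position, rot=None, vel=0.15, guard=None): straight line of the TCP; rot=None keeps the orientation; vel is the mean speed in m/s. With guard (N) it stops when the force on the tool has changed by that much, and returns True; else False.
- r.movej(angles): joint-space move.
- gripper_to(opening, f_grip=None): finger opening in m; f_grip is the grip in N (None keeps the last); returns when the fingers have stopped.
- r.hold(seconds).
- inverse_kinematics(position, orientation): joint angles nearest the present ones, or None.
- vision.snapshot(name): name is "scene" or "side" or "wrist"; returns the picture (420x560x3 uint8, red, green, blue); there is no depth.
- vision.get_calibration(name): a dict with "fx", "fy", "cx", "cy" (pixels), "position" and "orientation" of the camera in the world. Camera axes: x right, y down, z forward; pixel columns grow to the right and rows downward; lengths in m; the calibration is good to about 2 mm. A picture is of the moment at which its call begins: read the wrist's pose just before it. get_calibration takes no time and is no camera call; for the wrist camera it gives the pose at the moment of the call.
A pose or a line that the arm cannot do raises r.PlanningError and nothing moves.
- r.sign_off(): hands the job in; it is judged then, once.
Trained networks look in the newest picture that a camera, given by its name, has taken for a name from the list of things; names that differ only in an ending like _2 or _b are one class to them, and where a whole thing is asked for, a point or a joint stands for the part that bears it (a point fixed in the world has none). Each returns a list of dicts, best first, with "score" (0 to 1); they miss things now and then, are a little off and sometimes report something else, mostly with a low value. They report only what shows in the picture. A call takes as long as a camera call. They do not tell look-alikes from the thing itself.
- models.boxes_of(thing, camera): "at" ([x, y, z] in m, in world coordinates, good to about 4 mm: the middle of the surface that is visible of it).
- models.regions_of(thing, camera): "pixels" (420x560 bool, what is visible of it).
- models.mark_of(thing, camera): "at" ([x, y, z] in m, in world coordinates, good to about 4 mm: a listed point, or the origin of a listed thing).
Readings, each from a call of its own:
- telemetry.current_t(): time.
- telemetry.current_joints(): joint angles.
- telemetry.current_dq(): joint speeds.
- telemetry.current_joint_efforts(): joint torques, N m.
- telemetry.current_ee_pos(): TCP position.
- telemetry.current_tool_rot(): TCP orientation.
- telemetry.current_wrist_force(): force on the tool from outside, world axes, zero at the start.
- telemetry.current_torque(): the same for the moment, N m.
- telemetry.current_opening(): finger opening in m.
- telemetry.current_finger_force(): force on a finger pad.
Only numpy, scipy, OpenCV 4.12 (cv2) and the standard library are available. Lean on these libraries where they do the work, as an engineer would, in place of code of your own. Each camera call takes 0.05 s, during which the arm holds its last target. There are 200 camera calls.

## Working session

There is one attempt and no reset: what is moved stays moved. The work goes in short steps, each a Python script; the robot and the scene stay as the last script left them, time stands still between calls to the robot, and variables do not carry over. Pictures are saved under pics/ and viewed, at most 14 in all, crops included, and the job is handed in when it is done.

```bash
ls; mkdir -p pics
cat > h.py <<'E'
import numpy as np, cv2
from plant import r, gripper_to, inverse_kinematics, vision, models, telemetry
from scipy.spatial.transform import Rotation as R
def save(img,n): cv2.imwrite(f'pics/{n}.png',cv2.cvtColor(img,cv2.COLOR_RGB2BGR))
def q(yaw):
    # tool down, tool y (closing line) at world angle yaw+90deg
    x=(R.from_euler('z',yaw)*R.from_euler('x',np.pi)).as_quat(); return [x[3],x[0],x[1],x[2]]
def proj(cal,p):
    o=cal['orientation']; M=R.from_quat([o[1],o[2],o[3],o[0]]).as_matrix()
    c=M.T@(np.array(p)-cal['position']); return [cal['fx']*c[0]/c[2]+cal['cx'],cal['fy']*c[1]/c[2]+cal['cy']]
def unproj(cal,uv,z):
    o=cal['orientation']; M=R.from_quat([o[1],o[2],o[3],o[0]]).as_matrix()
    d=M@np.array([(uv[0]-cal['cx'])/cal['fx'],(uv[1]-cal['cy'])/cal['fy'],1]); p=np.array(cal['position'])
    return p+d*(z-p[2])/d[2]
E
python3 - <<'E'
from h import *
for c in ['scene','side']:
    save(vision.snapshot(c),c+'0'); k=vision.get_calibration(c); print(c,np.round(k['position'],3),k['fx'])
    for t in ['chamber','cover_handle','cover_hinge','chamber_in','cap_tray','cell0','pot0','pot1','pot3','cap0','dropper','dish','pen','slide_box','weight','glasses']:
        print(t,[(np.round(d['at'],3).tolist(),np.round(proj(k,d['at'])).tolist(),round(d['score'],2)) for d in models.mark_of(t,c)])
print(telemetry.current_t(),telemetry.current_tool_rot())
E
```

```text
pics
scene [ 0.875 -0.661  0.715] 387.36760370415885
chamber [([0.594, 0.146, -0.001], [334.0, 193.0], 0.87)]
cover_handle [([0.471, 0.167, 0.071], [299.0, 156.0], 0.75)]
cover_hinge [([0.669, 0.128, 0.064], [360.0, 186.0], 0.73), ([0.362, 0.023, -0.002], [242.0, 193.0], 0.61)]
chamber_in []
cap_tray [([0.533, -0.123, -0.0], [268.0, 248.0], 0.75)]
cell0 [([0.57, -0.155, 0.004], [275.0, 261.0], 0.97), ([0.503, -0.088, 0.006], [265.0, 233.0], 0.75), ([0.505, -0.158, 0.001], [251.0, 253.0], 0.72), ([0.566, -0.091, 0.003], [286.0, 243.0], 0.56)]
pot0 [([0.642, -0.261, 0.002], [280.0, 308.0], 0.95), ([0.732, -0.265, -0.0], [318.0, 327.0], 0.93), ([0.556, -0.389, -0.003], [212.0, 340.0], 0.77), ([0.445, -0.365, 0.004], [176.0, 307.0], 0.58), ([0.689, -0.194, -0.001], [313.0, 294.0], 0.58), ([0.446, -0.257, -0.004], [207.0, 273.0], 0.55)]
pot1 [([0.642, -0.261, 0.002], [280.0, 308.0], 0.95), ([0.732, -0.265, -0.0], [318.0, 327.0], 0.93), ([0.556, -0.389, -0.003], [212.0, 340.0], 0.77), ([0.445, -0.365, 0.004], [176.0, 307.0], 0.58), ([0.689, -0.194, -0.001], [313.0, 294.0], 0.58), ([0.446, 
[... 2511 characters left out ...]
 0.66), ([0.689, -0.19, 0.002], [340.0, 252.0], 0.57)]
cap0 [([0.449, -0.254, 0.038], [222.0, 286.0], 0.69), ([0.556, -0.39, 0.041], [309.0, 335.0], 0.57)]
dropper [([0.532, -0.275, -0.001], [273.0, 302.0], 0.89), ([0.444, -0.256, -0.0], [220.0, 304.0], 0.3)]
dish [([0.714, -0.363, 0.004], [393.0, 317.0], 0.65), ([0.535, -0.274, -0.001], [275.0, 301.0], 0.21)]
pen [([0.361, 0.022, 0.005], [158.0, 214.0], 0.63), ([0.643, -0.26, 0.001], [331.0, 283.0], 0.63)]
slide_box [([0.362, -0.13, -0.002], [166.0, 264.0], 0.65)]
weight [([0.768, -0.116, -0.003], [362.0, 224.0], 0.81)]
glasses [([0.764, 0.064, -0.004], [330.0, 179.0], 0.77)]
1.7 [3.28063867e-05 9.85604170e-01 1.69069271e-01 1.40118807e-05]
```

View pics/scene0.png

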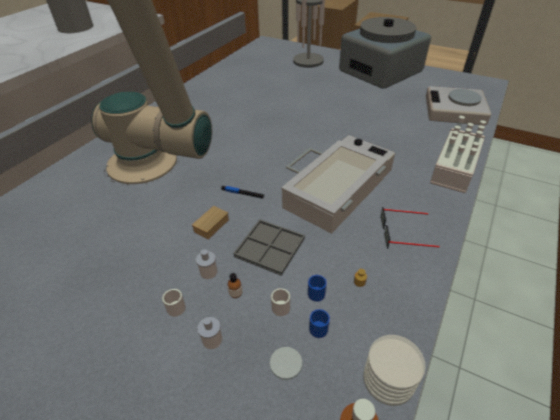

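```bash
python3 -c "
import cv2
i=cv2.imread('pics/side0.png')[210:390,190:420]; cv2.imwrite('pics/crop0.png',cv2.resize(i,None,fx=3.3,fy=3.3,interpolation=2))"
```

```text
(no output)
```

View pics/crop0.png

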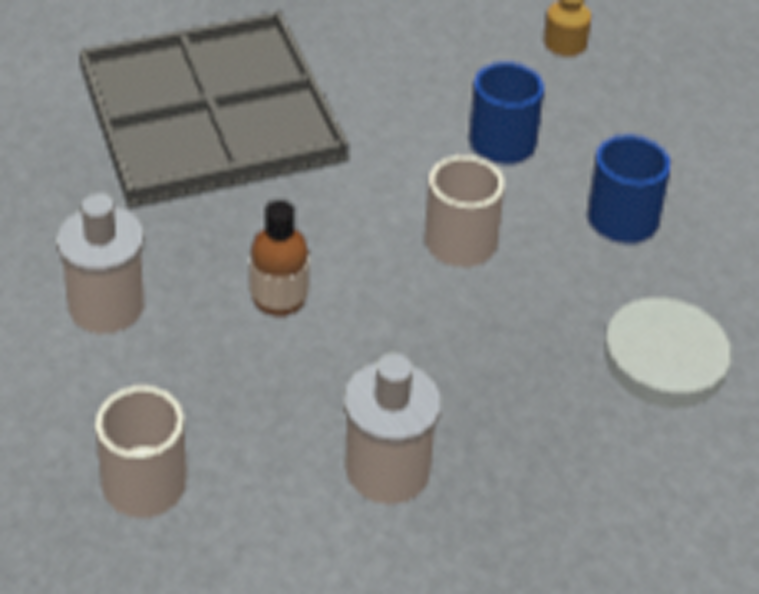

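The scene shows the white pots that belong to the job and what could be confused with them (scene pixels):
- Capped pots: (207,263) and (210,330).
- Open pots: (174,300) and (281,299).
- Not to touch: blue look-alikes at (317,287) and (319,322), the dropper at (235,286), the weight at (361,277) and the dish at (286,362).

The crop confirms four white pots, two of them capped. I'll measure the cover with the wrist camera next.

```bash
cat >> h.py <<'E'
def go(p,yaw):
    """joint move, taking the half turn that keeps joint 6 nearest"""
    best=None
    for y in (yaw,yaw+np.pi):
        j=inverse_kinematics(p,q(y))
        if j is not None:
            c=np.abs(np.array(j)-telemetry.current_joints()).max()
            if best is None or c<best[0]: best=(c,y)
    r.move_to(p,q(best[1])); return best[1]
E
python3 - <<'E'
from h import *
yw=-0.18
print(go([0.53,0.155,0.38],yw+np.pi/2))
save(vision.snapshot('wrist'),'w1'); k=vision.get_calibration('wrist'); print(k)
L={}
for n in range(2):
  for cam in ['wrist']:
    vision.snapshot(cam)
    for t in ['chamber','cover_handle','cover_hinge','cap_tray']:
        print(t,[(np.round(d['at'],4).tolist(),round(d['score'],2)) for d in models.mark_of(t,cam)])
C=np.array([.5925,.1445,0]); u=np.array([np.cos(yw),np.sin(yw),0]); v=np.array([-u[1],u[0],0])
for a,b,z in [(-.126,0,.068),(-.126,.05,.068),(-.126,-.05,.068),(-.081,.14,.072),(-.081,-.14,.072),(.081,.14,.072),(.081,-.14,.072)]:
    print(a,b,np.round(proj(k,C+a*u+b*v+[0,0,z])))
print(telemetry.current_t())
E
```

```text
1.3907963267948966
{'fx': 333.53534727829447, 'fy': 333.53534727829447, 'cx': 277.2249338989564, 'cy': 210.4285251607471, 'position': array([0.54327063, 0.22628756, 0.53310231]), 'orientation': array([ 0.12820152,  0.98754388, -0.09035145, -0.01257249])}
chamber [([0.5954, 0.1447, 0.0008], 0.88)]
cover_handle [([0.7064, -0.3636, 0.0027], 0.31)]
cover_hinge [([0.6678, 0.1357, 0.063], 0.96), ([0.7675, -0.1197, -0.0019], 0.54)]
cap_tray [([0.5367, -0.1193, 0.0005], 0.58)]
chamber [([0.5957, 0.1438, -0.0011], 0.81)]
cover_handle [([0.4696, 0.1628, 0.0699], 0.71)]
cover_hinge [([0.6688, 0.1319, 0.0619], 0.94)]
cap_tray [([0.5347, -0.118, -0.0039], 0.67)]
-0.126 0 [233. 175.]
-0.126 0.05 [232. 139.]
-0.126 -0.05 [234. 210.]
-0.081 0.14 [264.  67.]
-0.081 -0.14 [266. 268.]
0.081 0.14 [390.  67.]
0.081 -0.14 [374. 268.]
5.0333
```

View pics/w1.png

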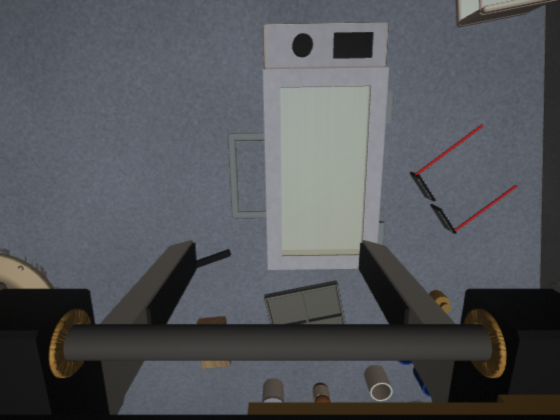

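The wrist view matches the fitted chamber pose (yaw -0.18): the front cover corners are at (264,68) and (267,270), and the handle bar is at column 233. I'll lift the cover along its arc.

```bash
cat >> h.py <<'E'
YW=-0.18; C=np.array([.592,.1443,0.]); U=np.array([np.cos(YW),np.sin(YW),0]); V=np.array([-U[1],U[0],0]); Z=np.array([0,0,1.])
def hp(th):
    """TCP for the handle at cover angle th"""
    a=th+np.arcsin(.006/.207)
    return C+U*(.081-.207*np.cos(a))+Z*(.062+.207*np.sin(a)+.006)
def F(): return np.round(telemetry.current_wrist_force(),1)
E
python3 - <<'E'
from h import *
gripper_to(.05,20)
go(hp(0)+[0,0,.08],YW+np.pi/2)
print('guard',r.move_l(hp(0),vel=.08,guard=8),F())
gripper_to(0,20); r.hold(.2)
print('grip',telemetry.current_opening(),telemetry.current_ee_pos(),hp(0),F())
E
```

```text
guard False [ 0.  -0.1 -0.8]
grip 0.00917408578044426 [0.46925681 0.16667998 0.07415747] [0.46812126 0.16684216 0.074     ] [ 4.6 -1.8 -1.4]
```

Run:
```python
from h import *
off=U*.0015
for th in np.arange(.15,1.51,.15):
    r.move_l(hp(th)+off,vel=.08)
    print(round(th,2),F(),np.round(telemetry.current_ee_pos()-hp(th),4),round(telemetry.current_opening(),4))
print(telemetry.current_t())
```

```text
0.15 [ 2.5  0.1 -3. ] [ 0.0011 -0.0002 -0.0003] 0.0093
0.3 [-0.9  1.5 -1.4] [ 0.0007 -0.0001 -0.0003] 0.0091
0.45 [-3.8  3.6 -0.2] [ 0.0003  0.0001 -0.0002] 0.0093
0.6 [-5.4  3.3  3.3] [-0.0003  0.0004  0.0001] 0.0094
0.75 [-8.4  4.4  5.8] [-0.0009  0.0008  0.0006] 0.009
0.9 [-8.8  4.  10.8] [-0.0005  0.001   0.0018] 0.0091
1.05 [-6.3  4.5 11. ] [0.0013 0.0009 0.0025] 0.0092
1.2 [-3.4  4.2  7.5] [0.0028 0.0009 0.0024] 0.0094
1.35 [-0.8  4.5  5.3] [0.0035 0.0012 0.0016] 0.0097
1.5 [1.1 4.9 2.4] [0.0037 0.0013 0.0007] 0.0091
14.275
```

Run:
```python
from h import *
f0=None
for th in np.arange(1.53,1.74,.02):
    r.move_l(hp(th)+np.array([.0037,-.0002,0]),vel=.02)
    f=F(); print(round(th,2),f,f@U)
    f0=f@U if f0 is None else f0
    if f@U-f0<-5: break
gripper_to(.05)
r.hold(.3); print(F(),telemetry.current_t())
r.move_l(telemetry.current_ee_pos()+np.array([0,0,.08]),vel=.15)
r.move_l(telemetry.current_ee_pos()-U*.25,vel=.3)
for c in ['scene','side']:
    im=vision.snapshot(c); save(im,c+'2')
    for t in ['pot0','cap0','cover_handle']:
        print(t,[(np.round(d['at'],3).tolist(),round(d['score'],2)) for d in models.mark_of(t,c)])
print(hp(1.65))
```

```text
1.53 [1.4 4.9 1.7] 0.5001362601168314
1.55 [0.3 4.  1.6] -0.42096518586686027
1.57 [0.9 5.8 1.3] -0.15291220236047076
1.59 [0.3 4.9 0.7] -0.5820918019501021
1.61 [0.2 5.5 1.1] -0.7878939152844087
1.63 [1.  3.6 2.1] 0.33933722845515435
1.65 [-5.9  6.6  4.5] -6.986272972060356
[ 0.1 -0.2  0.6] 18.075
pot0 [([0.689, -0.191, -0.003], 0.8), ([0.73, -0.265, 0.001], 0.76), ([0.445, -0.363, 0.004], 0.75), ([0.641, -0.261, -0.001], 0.74), ([0.556, -0.389, -0.003], 0.68), ([0.696, 0.129, 0.272], 0.55), ([0.444, -0.257, 0.0], 0.46)]
cap0 [([0.554, -0.387, 0.039], 0.66), ([0.445, -0.254, 0.039], 0.59), ([0.672, 0.131, 0.063], 0.44)]
cover_handle [([0.696, 0.127, 0.27], 0.85), ([0.763, -0.117, 0.002], 0.52)]
pot0 [([0.691, -0.193, -0.001], 0.95), ([0.641, -0.26, 0.001], 0.92), ([0.443, -0.255, 0.001], 0.91), ([0.553, -0.394, 0.001], 0.91), ([0.445, -0.365, -0.001], 0.73), ([0.534, -0.274, -0.001], 0.69), ([0.732, -0.269, 0.004], 0.64)]
cap0 [([0.553, -0.388, 0.04], 0.88), ([0.451, -0.256, 0.037], 0.68), ([0.765, -0.114, -0.004], 0.58), ([0.568, -0.09, 0.001], 0.52)]
cover_handle [([0.695, 0.126, 0.262], 0.94), ([0.534, -0.274, -0.0], 0.28)]
[0.69368254 0.12579688 0.27378963]
```

View pics/scene2.png

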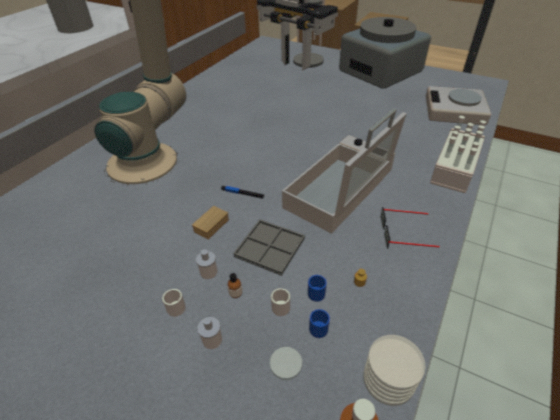

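The cover is resting on its stop, standing upright at (385,160). The pots haven't moved. Caps next.

```bash
cat >> h.py <<'E'
def near(thing,p,rad=.08,cams=('scene','side')):
    """average mark of the thing near p, from fresh pictures"""
    o=[]
    for c in cams:
        vision.snapshot(c)
        w=[d['at'] for d in models.mark_of(thing,c) if np.hypot(*(np.array(d['at'])-p)[:2])<rad]
        if w: o.append(min(w,key=lambda a:np.hypot(*(np.array(a)-p)[:2])))
    print(thing,np.round(o,3).tolist()); return np.mean(o,0)
def up(z=.2,vel=.2):
    p=np.array(telemetry.current_ee_pos()); p[2]=z; r.move_l(p,vel=vel)
E
python3 - <<'E'
from h import *
for p,cell in [((.4465,-.2555,.039),(.5035,-.153)),((.5545,-.390,.039),(.567,-.153))]:
    p=near('cap0',np.array(p),.05); 
    gripper_to(.05,15)
    go([p[0],p[1],.2],0)
    print('guard',r.move_l([p[0],p[1],.0785],vel=.12,guard=6))
    gripper_to(0,15); o=telemetry.current_opening(); print('open',o,telemetry.current_ee_pos())
    if not .013<o<.019: gripper_to(.05); up(); break
    up(.2); print('lifted',telemetry.current_opening(),F())
    go([cell[0],cell[1],.12],0)
    print('guard',r.move_l([cell[0],cell[1],.0445],vel=.08,guard=5),telemetry.current_ee_pos())
    gripper_to(.045); up(.2)
r.move_l([.45,.0,.25],vel=.3)
im=vision.snapshot('scene'); save(im[150:400,120:420],'s3'); im=vision.snapshot('side'); save(cv2.resize(im[180:400,150:420],None,fx=2.7,fy=2.7),'s3')
print(telemetry.current_t())
for t in ['cap0','pot0']: print(t,[(np.round(d['at'],3).tolist(),round(d['score'],2)) for d in models.mark_of(t,'side')])
E
```

```text
cap0 [[0.444, -0.254, 0.042], [0.449, -0.254, 0.038]]
guard False
open 0.0156881821183949 [ 0.44675226 -0.25393222  0.07860118]
lifted 0.015534546042705924 [ 0.2  0.  -0.8]
guard False [ 0.50397689 -0.15325502  0.0449727 ]
cap0 [[0.555, -0.389, 0.038], [0.552, -0.388, 0.039]]
guard False
open 0.015715200271935313 [ 0.55361519 -0.38892418  0.07860437]
lifted 0.015488079541252489 [ 0.7 -0.4 -1. ]
guard True [ 0.56612251 -0.15284101  0.04357025]
36.5083
cap0 [([0.505, -0.152, 0.003], 0.81), ([0.71, -0.36, 0.004], 0.54), ([0.566, -0.156, 0.004], 0.52)]
pot0 [([0.446, -0.365, -0.003], 0.9), ([0.555, -0.393, 0.002], 0.84), ([0.443, -0.254, 0.001], 0.78), ([0.645, -0.262, -0.0], 0.7), ([0.734, -0.269, 0.005], 0.69), ([0.689, -0.19, 0.003], 0.66)]
```

View pics/s3.png

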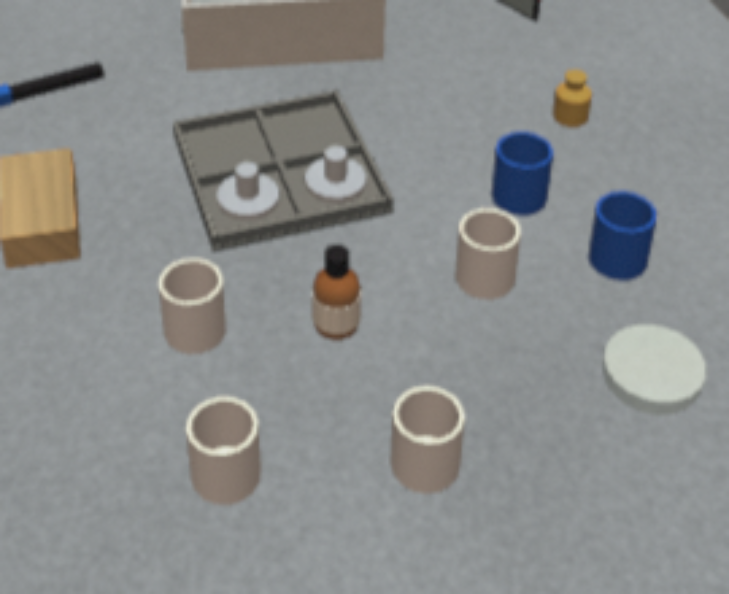

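Both caps stand knob up in their compartments, at (247,190) and (336,172) in the crop. All four pots are open. Now I'll move the pots.

```bash
cat > pots.py <<'E'
from h import *
import sys
P=[((.642,-.261),(.012,-.065)),((.446,-.256),(.012,.065)),((.446,-.366),(-.042,-.065)),((.5545,-.390),(-.042,.065))]
for i in map(int,sys.argv[1:]):
    p=np.array([*P[i][0],0]); a,b=P[i][1]
    p=near('pot0',p,.055); gripper_to(.062,15)
    go([p[0],p[1],.2],0)
    if r.move_l([p[0],p[1],.031],vel=.12,guard=6): print('touch',telemetry.current_ee_pos()); up(); break
    gripper_to(0,15); o=telemetry.current_opening(); print('open',o)
    if not .037<o<.043: gripper_to(.062); up(); break
    up(.24); print('lifted',telemetry.current_opening(),F())
    go([.45,-.03,.24],0)
    t=C+a*U+b*V; go([t[0],t[1],.2],YW)
    print('guard',r.move_l([t[0],t[1],.040],vel=.1,guard=5),telemetry.current_ee_pos())
    gripper_to(.058); up(.24); r.move_l([.45,.0,.24],vel=.3)
    print('t',telemetry.current_t())
save(vision.snapshot('scene'),'p'+''.join(sys.argv[1:]))
print([(np.round(d['at'],3).tolist(),round(d['score'],2)) for d in models.mark_of('pot0','scene')])
E
python3 pots.py 0
```

```text
pot0 [[0.639, -0.262, -0.001], [0.642, -0.259, -0.001]]
open 0.03954614265782242
lifted 0.040098719760842866 [ 0.3  0.8 -0.3]
guard False [0.59264532 0.07821384 0.04061037]
t 47.7667
[([0.447, -0.253, -0.0], 0.92), ([0.555, -0.389, 0.0], 0.87), ([0.446, -0.366, 0.001], 0.72), ([0.732, -0.267, 0.001], 0.71), ([0.536, -0.269, 0.001], 0.67), ([0.592, 0.076, 0.006], 0.59), ([0.691, -0.191, 0.001], 0.56)]
```

```bash
python3 pots.py 1 2 3
```

```text
pot0 [[0.444, -0.257, -0.003], [0.442, -0.255, 0.0]]
open 0.04007882453421776
lifted 0.039982522303333386 [-0.6  0.5 -1. ]
guard False [0.61591372 0.20623712 0.04067281]
t 59.0667
pot0 [[0.443, -0.367, -0.001], [0.443, -0.363, -0.002]]
open 0.04049876795077618
lifted 0.040388539657474576 [ 0.3 -0.7 -0.8]
guard False [0.5394939  0.08789478 0.04054943]
t 70.0667
pot0 [[0.556, -0.39, 0.001], [0.555, -0.391, 0.001]]
open 0.039608810050334495
lifted 0.039474818930720544 [ 0.7 -0.4 -1.1]
guard False [0.56279787 0.21589648 0.04064207]
t 82.1417
[([0.69, -0.194, -0.001], 0.89), ([0.732, -0.27, -0.0], 0.84), ([0.593, 0.076, 0.006], 0.82), ([0.541, 0.088, 0.013], 0.54), ([0.566, 0.214, 0.006], 0.53)]
```

View pics/p123.png

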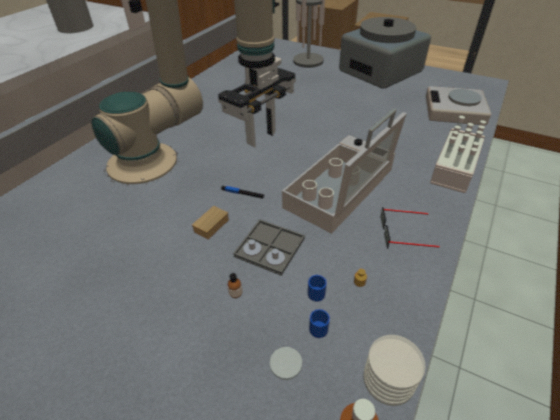

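Three pots are clearly visible in the chamber, at (309,188), (325,199) and (336,168). The fourth is partly hidden behind the cover frame at (352,172). Next I'll grip the handle and lower the cover.

Run:
```python
from h import *
ths=[0,.15,.3,.45,.6,.75,.9,1.05,1.2,1.35,1.5,1.7]
ox=[.0013,.0011,.0007,.0003,-.0001,-.0003,.0001,.0015,.0028,.0035,.0037,.0037]
oz=[.0002,-.0003,-.0003,-.0002,.0001,.0006,.0018,.0025,.0024,.0016,.0007,0]
pt=lambda th: hp(th)+np.array([np.interp(th,ths,ox),0,np.interp(th,ths,oz)])
gripper_to(.05,20)
p=pt(1.645)
go(np.array([.45,.1,.38]),YW+np.pi/2)
r.move_l(p+[0,0,.08],vel=.2)
print('guard',r.move_l(p,vel=.08,guard=8),F())
gripper_to(0,20); print('grip',telemetry.current_opening(),F())
if .007<telemetry.current_opening()<.012:
    for th in [1.6,1.5,1.35,1.2,1.05,.9,.75,.6,.45,.3,.2,.12]:
        r.move_l(pt(th),vel=.07); print(th,F(),round(telemetry.current_opening(),4))
    for th in np.arange(.1,-.03,-.01):
        r.move_l(pt(th),vel=.015); f=F(); print(round(th,2),f,np.round(telemetry.current_ee_pos(),4))
        if f[2]>5 and th<.04: break
print(telemetry.current_t())
```

```text
guard False [-0.4 -0.3  0.2]
grip 0.009141882046592388 [-3.4  1.5  2.1]
1.6 [ 0.3  0.3 -1.9] 0.0094
1.5 [ 0.3 -2.1 -1.2] 0.0093
1.35 [ 0.2 -3.4 -1.6] 0.0094
1.2 [ 0.4 -5.7 -4.1] 0.0091
1.05 [ 1.2 -6.3 -3.4] 0.0092
0.9 [-0.1 -5.7 -2.9] 0.0095
0.75 [-0.4 -5.7 -1.3] 0.0096
0.6 [-0.5 -4.8 -1.3] 0.0091
0.45 [-1.5 -5.2 -0.2] 0.0092
0.3 [-1.3 -5.3 -0.9] 0.0092
0.2 [-1.6 -3.5 -1. ] 0.0092
0.12 [-2.3 -2.8 -0.9] 0.0091
0.1 [-2.9 -1.4 -2. ] [0.4708 0.1669 0.0945]
0.09 [-1.8 -0.7 -0.3] [0.4706 0.1669 0.0924]
0.08 [-2.7  1.3 -0.4] [0.4704 0.1669 0.0903]
0.07 [-1.7  0.6 -1.2] [0.4702 0.1669 0.0883]
0.06 [-3.   1.9 -1.9] [0.47   0.1669 0.0863]
0.05 [-2.6  2.6 -1.5] [0.4699 0.167  0.0843]
0.04 [-2.9  3.1 -0.9] [0.4697 0.167  0.0822]
0.03 [-3.4  2.8 -0.8] [0.4697 0.1669 0.0802]
0.02 [-3.1  3.7 -0.8] [0.4695 0.1669 0.0782]
0.01 [-2.8  3.4 -1.8] [0.4695 0.167  0.0762]
0.0 [-5.2  3.   2.8] [0.4694 0.167  0.0748]
-0.01 [-7.2  2.5 16.3] [0.4694 0.167  0.0745]
97.0083
```

Run:
```python
from h import *
p=np.array(telemetry.current_ee_pos()); r.move_l(p+[0,0,.0003],vel=.01); print(F())
gripper_to(.05); r.hold(.3)
up(.25,.12); r.move_l([.35,.12,.3],vel=.2)
for c in ['scene','side']:
    im=vision.snapshot(c); save(im,c+'9')
    for t in ['cover_handle','pot0','cap0']: print(t,[(np.round(d['at'],3).tolist(),round(d['score'],2)) for d in models.mark_of(t,c)])
a=cv2.imread('pics/scene9.png')[110:310,190:450]; cv2.imwrite('pics/f.png',cv2.resize(a,None,fx=2.9,fy=2.9,interpolation=2))
print(telemetry.current_t())
```

```text
[-3.5  5.   0.7]
cover_handle [([0.47, 0.164, 0.068], 0.91)]
pot0 [([0.69, -0.195, -0.001], 0.68), ([0.505, -0.09, 0.004], 0.62), ([0.733, -0.268, 0.002], 0.58)]
cap0 [([0.502, -0.155, 0.005], 0.68), ([0.569, -0.151, 0.005], 0.66)]
cover_handle [([0.47, 0.164, 0.064], 0.64), ([0.499, -0.156, 0.006], 0.54)]
pot0 [([0.736, -0.273, 0.005], 0.73), ([0.691, -0.192, -0.002], 0.71), ([0.537, -0.121, -0.0], 0.36)]
cap0 [([0.503, -0.154, 0.004], 0.65), ([0.569, -0.154, 0.004], 0.63), ([0.504, -0.094, 0.004], 0.18)]
101.3583
```

View pics/f.png

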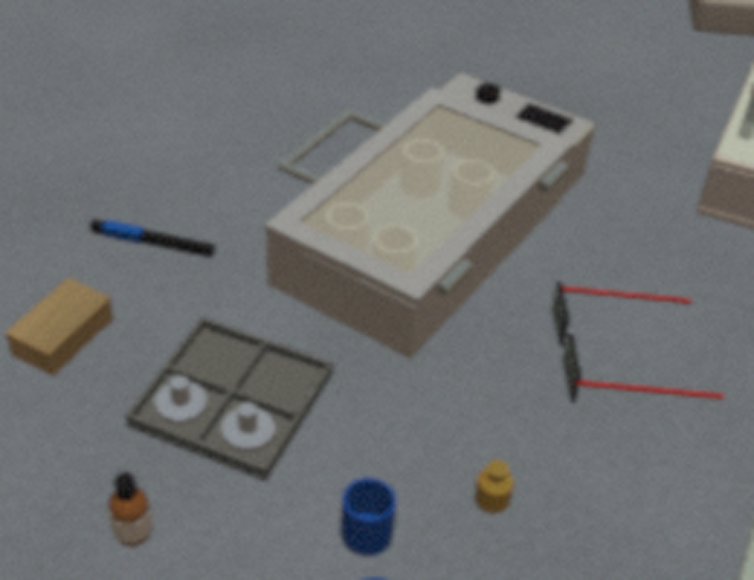

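The cover is shut. All four pots stand upright under the panel, at (424,150), (474,172), (347,215) and (394,240) in the crop, and both caps are in the tray.

```bash
python3 -c "
from h import *
print(r.sign_off())"
```

```text
the job is handed in; nothing more can be done
None
```

The job is handed in: both caps are knob up in separate tray compartments, all four open pots are upright on the chamber floor, and the cover was lowered gently until fully shut, at about 101 s of the 210 s limit.

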